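# Empty the tilting rinse pot into the drying tray

## Robot

A 7-joint arm with a two-finger parallel gripper is mounted at the origin on the work surface. World frame = base frame: x ahead of the robot, y to its left, z up, the work surface at z = 0. Lengths are in m, angles in rad, forces in N, time in s.
With the tool pointing down it reaches from about 0.425 to 1.025 m from the base axis. Payload 9.4 kg.
Tool frame: the origin (TCP) lies between the finger pads; the fingertips stand 25 mm ahead of it and the grasp point (between the pads) lies 6 mm ahead of it; z points along the fingers, y is the line along which they close (so a half turn about z gives the same grasp; the last joint's range is limited). The gripper opens to 85 mm and grips with 20 to 120 N. Pads are 22 mm wide; open, the fingers measure 114 mm over their backs; the gripper's body (76 mm by 85 mm) begins 54 mm behind the grasp point. The pads swing forward as they close: fully open they stand 13 mm farther back than shut.
Start: joints at [-1.308, 0.599, -0.003, 1.599, 0.002, 0.943, -0.08], TCP at [0.242, 0.684, 0.233] pointing down, gripper open.
Joint ranges: [-2.57, 2.57], [-0.35, 1.97], [-1.29, 1.29], [0.11, 2.56], [-1.05, 4.19], [0.11, 1.86], [-2.63, 2.63]. Speed limits (rad/s): [2.22, 2.22, 3.01, 3.01, 3.14, 3.14, 3.14].

## Interface

Orientations are given as [roll, pitch, yaw] about the fixed x, y, z axes, in that order (R = Rz(yaw) Ry(pitch) Rx(roll)).
In Python, from bench import env gives the robot as it stands. The module is installed in compiled form; this text tells all that it offers.
- The arm moves only by the tool arm_command, never from a script. Its arguments are lists of equal length, an entry for each row: "travel": the shift along the tool's x, y, z in mm, a list of three; "twist": the turn, a rotation vector about the tool's x, y, z in degrees, a list of three; "gripper": the opening, from 0 (shut) to 1 (fully open). A call has 1 to 20 rows; each row shifts and turns the commanded pose from where the row before left it, along the tool's axes as they then stand; what a row does not reach is not made up. A row lasts 1/8 s, in which the tool goes at most 62.5 mm and 10.7 degrees, less where a joint would pass 70% of its speed; a pose out of reach is approached as far as the arm can. A call is refused whole if a number of a shift passes 62.5 or a number of a turn 10.7, either way. A call with a gripper value outside its range is refused whole. The fingers move at their own pace and stop on an object; "newtons" is the grip in N (left out, the last holds). Time passes only in rows, so rows that do not move let the fingers close. It gives the time, the measured TCP pose, the force, the opening and the grip force at its end, in the units of the state.
- env.get_obs(): the state, without advancing time (a new reading comes with each control period).
- env.camera(name): name is "scene" or "top" or "wrist"; returns the picture (420x560x3 uint8, red, green, blue); there is no depth.
- env.calibration(name): a dict with "vertical_fov" (degrees; the focal length in pixels is half the picture's height over the tangent of half this angle, whatever the lens; pixels are square), "cx", "cy" (the principal point, pixels), "dist" ([k1, k2, p1, p2, k3] as OpenCV has them; the pictures are not rectified), "view" (4x4, takes a point from world to camera coordinates). Camera axes: x right, y up, looking along -z (the intrinsics and any distortion apply to the point x, -y, -z); pixel columns grow to the right and rows downward; lengths in m; the calibration is good to about 2 mm. A picture is of the moment at which its call begins: read the wrist's pose just before it. calibration takes no time and is no camera call; for the wrist camera it gives the pose at the moment of the call.
- env.job_done(): hands the job in; it is judged then, once.
Trained networks look in the newest picture that a camera, given by its name, has taken for a name from the list of things; names that differ only in an ending like _2 or _b are one class to them, and where a whole thing is asked for, a point or a joint stands for the part that bears it (a point fixed in the world has none). Each returns a list of dicts, best first, with "confidence" (0 to 1); they miss things now and then, are a little off and sometimes report something else, mostly with a low value. They report only what shows in the picture. A call takes as long as a camera call. They do not tell look-alikes from the thing itself.
- env.cut_out(thing, camera): "region" (420x560 bool, what is visible of it) and "pixel" ([column, row] in pixels, amid what is visible of it).
The state is a dict: "t": time; "q": joint angles; "qd": joint speeds; "joint_efforts": joint torques, N m; "tool_pos": TCP position; "eef_rot": TCP orientation; "force": force on the tool from outside, world axes, zero at the start; "ft_torque": the same for the moment, N m; "finger_gap": opening from 0.0 (shut) to 1.0 (fully open); "finger_force": force on a finger pad.
Only numpy, scipy, OpenCV 4.12 (cv2) and the standard library are available. Lean on these libraries where they do the work, as an engineer would, in place of code of your own. Each camera call takes 0.05 s, during which the arm holds its last target. There are 200 camera calls.

## Task

The rinsed stoppers are to go from the steel tilting pot into the white tray: bring the tray in under the pot's lip, slide the pot's lock fully free, and tip the pot fully over with its side lever so that all four stoppers drop into the tray. Then stand the pot upright again without letting it fall back or slam, and slide the lock fully home again. Leave the bottle, jar, beaker and can around it where they stand.

Things in the scene. Friction and masses are not known exactly. Their poses are not given: they have to be found in the camera images.
- cradle: white stand of the tilting pot, fixed. Frame: origin on the bench, x = way the pot pours (about sideways across the bench), y = lever side (towards the robot), z up. Base block: x -170 to 0, y -85 to 85, 30 mm high. Two side arms (y +-77 to +-88) lean forward to the pivot at x 50, z 145. Under pot and arms, x above 0 is free to z 50: a tray slides in there up to the base's front face
- pivot (a point): point on the pot's level hinge axis (along the cradle's y), midway between the arms: x 50, y 0, z 145 mm in the cradle frame. Fully tipped, the pot's lip is at about x 56, z 125 mm; the stoppers slide out there and land at about x 40 to 130 mm. While turning, the pot's underside sweeps up to z 290 mm
- pot (a joint): tilt of the pot, rad: 0 = upright on its rest, 2.1 = fully tipped with the mouth to the cradle's +x (end stop). Stiff hinge (0.15 N m): left fully tipped it stays, left half way it falls back fast. 10 to 16 N at the lever peg moves it. With the lock on it tilts only about 0.03
- pot_rim (a point): centre of the pot's mouth (moves with the pot). Pot: open steel cup 110 mm high, 116 mm across at the bottom, 144 mm at the mouth, wall 3 mm, 0.5 to 0.72 kg; upright it is centred over the cradle's origin, underside at z 55, rim at z 165 mm
- lever_peg (a point): round aluminium peg, 16 mm across, at the end of the pot's thin side lever; sticks out along the cradle's y from y 95 to 152 mm, free all round; this point is on its axis at y 120. It turns with the pot 100 mm from the hinge axis: x = 50 + 100 sin(tilt - 1.05), z = 145 + 100 cos(tilt - 1.05) mm (cradle frame). Can be pushed by a finger from either side
- lock (a joint): slide of the pot's lock, m: 0 = fully locked (tongue over the lug at the back of the pot's foot), 0.06 = fully free (end stop); grows towards the cradle's +y; clear of the lug from 0.042. Starts locked, 0 to 0.015. Moves with about 2.5 N and stays where left
- lock_grip (a point): the lock's upright aluminium grip behind the pot: post 20 mm (x) by 18 mm (y), 72 mm high, top at z 138 mm; this point is on its axis at z 123 mm, at cradle x -140, y -10 mm + lock value
- tray: loose white plastic tray, 200 mm (its x) by 170 mm (its y), 40 mm high, walls and floor 8 mm thick, 0.28 to 0.56 kg; origin at the middle of its underside. Starts about 0.1 to 0.15 m too far out in front of the pot, askew, its x axis within 0.35 rad of the cradle's x
- bottle: bystander: amber glass bottle with cap, 66 mm across, 150 mm high; origin at the centre of its underside. The four bystanders stand, in any order, at four places close round the cradle: beside the lever, behind the lock and two on the far side (one by the pot, one by the tray)
- jar: bystander: glass jar with lid, 66 mm across, 100 mm high; origin at the centre of its underside
- beaker: bystander: clear empty beaker, 68 mm across, 90 mm high; origin at the centre of its underside
- stopper1: first black rubber stopper, blunt cone 36 mm high, 29 mm across below and 36 mm above, 30 g, starts standing in the pot; origin at the centre of its smaller end, z towards the larger end
- stopper2: second black rubber stopper, blunt cone 36 mm high, 29 mm across below and 36 mm above, 30 g, starts standing in the pot; origin at the centre of its smaller end, z towards the larger end
- stopper3: third black rubber stopper, blunt cone 36 mm high, 29 mm across below and 36 mm above, 30 g, starts standing in the pot; origin at the centre of its smaller end, z towards the larger end
- stopper4: fourth black rubber stopper, blunt cone 36 mm high, 29 mm across below and 36 mm above, 30 g, starts standing in the pot; origin at the centre of its smaller end, z towards the larger end
- can: bystander: closed metal can, 60 mm across, 110 mm high; origin at the centre of its underside
There are look-alikes about, which are no part of the job. Leave any red look-alike of the stopper3 alone. Leave any red look-alike of the stopper2 alone.

How it is judged:
On the way, in this order (a step that is already met when the one before it is completed fails the run):
1. the lock is slid fully free (value of joint lock above 0.054 m), for 0.1 s.
2. the pot is tipped over and all four stoppers have dropped out of it (value of joint pot above 1.75 rad and height (world z) of each of stopper1, stopper2, stopper3, stopper4 below 0.085 m), for 0.1 s.
3. the pot stands upright again (value of joint pot below 0.05 rad), for 0.2 s.
At the end, for the whole second after the job is handed in: All four stoppers lie still inside the tray (middle within its walls, less than 80 mm above the bench), the tray lies flat on the bench, the pot is upright (within 0.05 rad) and the lock is fully home (within 7 mm) (value of joint pot below 0.05 rad and value of joint lock below 0.007 m and angle between tray's own z axis and vertical below 0.05 rad and linear speed of tray below 0.02 m/s and x of stopper1 in the frame of tray between -0.095 and 0.095 m and y of stopper1 in the frame of tray between -0.08 and 0.08 m and height (world z) of each of stopper1, stopper2, stopper3, stopper4 below 0.08 m and linear speed of each of stopper1, stopper2, stopper3, stopper4 below 0.05 m/s and x of stopper2 in the frame of tray between -0.095 and 0.095 m and y of stopper2 in the frame of tray between -0.08 and 0.08 m and x of stopper3 in the frame of tray between -0.095 and 0.095 m and y of stopper3 in the frame of tray between -0.08 and 0.08 m and x of stopper4 in the frame of tray between -0.095 and 0.095 m and y of stopper4 in the frame of tray between -0.08 and 0.08 m); the robot touches nothing.
It fails at once if the pot is thrown over or falls back (turns faster than 4 rad/s) (velocity of joint pot above 4 rad/s or velocity of joint pot below -4 rad/s).
It fails at once if the bottle, jar, beaker or can is moved more than 30 mm or tipped (distance of any of bottle, jar, beaker, can from where it was at the start of the episode above 0.03 m or angle between any of bottle, jar, beaker, can's own z axis and vertical above 0.35 rad).
It also fails if it takes over 72 s, if anything falls off the work surface, if the arm or the gripper's body presses on something with over 40 N, if the wrist force passes 120 N, or if a joint passes its speed limit or range.

## Working session

There is one attempt and no reset: what is moved stays moved. The work goes in short steps, Python scripts to look and compute and a tool call to move; the robot and the scene stay as the last step left them, time stands still between calls to the robot, and variables do not carry over. Pictures are saved under pics/ and viewed, at most 10 in all, crops included, and the job is handed in when it is done.

Besides the shell and the picture viewer there is one more tool, called as a command line: name --argument value ..., lists and objects as JSON in quotes. arm_command: Moves the arm, as the interface text tells. Its arguments: {"type":"object","properties":{"travel":{"type":"array"},"twist":{"type":"array"},"gripper":{"type":"array"},"newtons":{"type":"number"}},"required":["travel","twist","gripper"]}

```bash
mkdir -p pics
python3 - <<'E'
from bench import env
import cv2,numpy as np
for n in ("scene","top"):
    im=env.camera(n); cv2.imwrite(f"pics/{n}0.png",cv2.cvtColor(im,cv2.COLOR_RGB2BGR))
    c=env.calibration(n); print(n,c["vertical_fov"],c["cx"],c["cy"],c["dist"]); print(np.round(c["view"],4).tolist())
o=env.get_obs(); print(o["t"],o["tool_pos"],o["eef_rot"],o["force"])
E
```

```text
scene 56.63706938238339 283.21638890157715 214.874046446214 [-0.08146113  0.          0.          0.          0.        ]
[[-0.4186, 0.9082, 0.0005, 0.3051], [-0.7314, -0.3375, 0.5925, 0.3068], [0.5383, 0.2476, 0.8055, -1.1077], [0.0, 0.0, 0.0, 1.0]]
top 44.632045542347186 279.82110471590016 201.71555982307066 [0.01158581 0.         0.         0.         0.        ]
[[0.0319, -0.9995, -0.001, -0.0814], [0.9781, 0.031, 0.2057, -0.5898], [-0.2056, -0.0075, 0.9786, -1.0153], [0.0, 0.0, 0.0, 1.0]]
0.1 [0.24152551 0.68318304 0.23231579] [-3.14028608e+00  1.21585637e-04  2.80183266e+00] [-0.03984516 -0.7278503   0.1508984 ]
```

View pics/scene0.png

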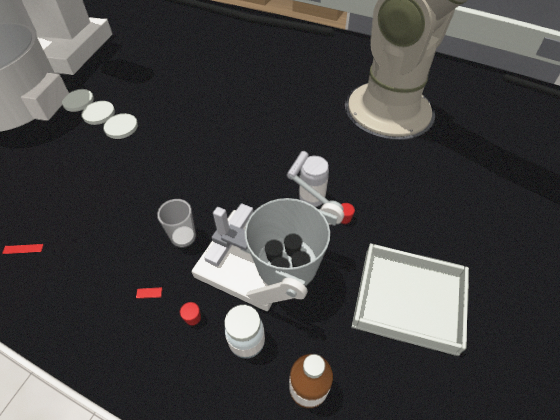

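View pics/top0.png

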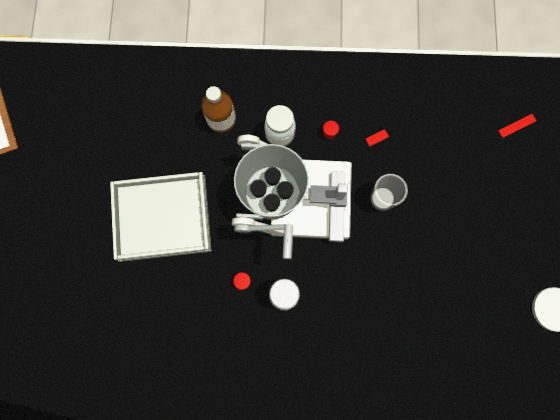

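The top view shows the tray at (160,217), the pot at (271,182), the lever peg at about (288,240), and the lock grip at about (342,190). The bystanders are the bottle (218,108), jar (280,125), beaker (388,193) and can (285,295). There are red look-alikes at (331,129) and (242,281). The black stoppers are inside the pot at (273,176), (259,188), (285,190) and (272,203).

```bash
cat > h.py <<'E'
from bench import env
import cv2,numpy as np
F=np.diag([1,-1,-1.])
def KD(c):
    f=210/np.tan(np.radians(c["vertical_fov"]/2)); return np.array([[f,0,c["cx"]],[0,f,c["cy"]],[0,0,1.]]),np.array(c["dist"],float)
def proj(c,P):
    V=np.array(c["view"]);K,D=KD(c);R=F@V[:3,:3];t=F@V[:3,3]
    return cv2.projectPoints(np.array(P,float).reshape(-1,3),cv2.Rodrigues(R)[0],t,K,D)[0].reshape(-1,2)
def plane(c,uv,z):
    V=np.array(c["view"]);K,D=KD(c);R=F@V[:3,:3];t=F@V[:3,3]
    n=cv2.undistortPoints(np.array(uv,float).reshape(-1,1,2),K,D).reshape(-1,2)
    d=np.c_[n,np.ones(len(n))]@R; o=-R.T@t
    return o+d*((z-o[2])/d[:,2])[:,None]
E
python3 - <<'E'
from h import *
c=env.calibration("top"); im=cv2.imread("pics/top0.png")
cv2.imwrite("pics/topc.png",cv2.resize(im[90:315,100:400],None,fx=2.66,fy=2.66,interpolation=cv2.INTER_CUBIC))
for n in ("top","scene"):
  env.camera(n)
  for th in ("tray","lock_grip","lever_peg","pot_rim","cradle","bottle","jar","beaker","can"):
    r=env.cut_out(th,n)[:2]
    for q in r:
        ys,xs=np.nonzero(q["region"]); 
        print(n,th,round(q["confidence"],2),np.round(q["pixel"]),xs.min(),xs.max(),ys.min(),ys.max(),np.round(cv2.boxPoints(cv2.minAreaRect(np.c_[xs,ys].astype(np.float32))),1).tolist() if th in("tray","cradle","lever_peg","lock_grip") else "")
E
```

```text
top tray 0.56 [157. 216.] 110 209 172 260 [[105.5, 180.0], [204.1999969482422, 170.1999969482422], [212.3000030517578, 251.3000030517578], [113.5999984741211, 261.1000061035156]]
top tray 0.51 [387. 191.] 370 406 174 209 [[362.79998779296875, 184.60000610351562], [396.3999938964844, 167.8000030517578], [411.0, 197.0], [377.3999938964844, 213.8000030517578]]
top lock_grip 0.97 [332. 196.] 310 346 184 206 [[310.0, 184.0], [346.0, 184.0], [346.0, 206.0], [310.0, 206.0]]
top lever_peg 0.78 [269. 183.] 233 310 143 258 [[214.1999969482422, 237.8000030517578], [243.8000030517578, 134.10000610351562], [321.6000061035156, 156.3000030517578], [292.0, 260.0]]
top pot_rim 0.82 [267. 184.] 234 308 143 258 
top cradle 0.73 [293. 196.] 232 351 134 258 [[225.39999389648438, 251.8000030517578], [237.60000610351562, 132.8000030517578], [357.79998779296875, 145.1999969482422], [345.6000061035156, 264.1000061035156]]
top bottle 0.97 [219. 110.] 201 234 87 132 
top jar 0.94 [279. 125.] 265 294 106 144 
top jar 0.69 [256. 187.] 250 265 179 197 
top beaker 0.93 [388. 190.] 371 406 174 209 
top can 0.77 [28
[... 848 characters left out ...]
969482422], [248.6999969482422, 208.3000030517578], [246.89999389648438, 249.1999969482422]]
scene pot_rim 0.73 [293. 228.] 245 340 152 295 
scene pot_rim 0.25 [226. 235.] 212 246 208 248 
scene cradle 0.93 [264. 246.] 193 343 153 310 [[184.1999969482422, 272.0], [253.39999389648438, 128.1999969482422], [360.5, 179.6999969482422], [291.29998779296875, 323.5]]
scene cradle 0.23 [243. 332.] 225 264 305 358 [[225.0, 305.0], [264.0, 305.0], [264.0, 358.0], [225.0, 358.0]]
scene bottle 0.64 [307. 382.] 290 332 355 407 
scene jar 0.67 [244. 332.] 224 264 305 359 
scene beaker 0.86 [178. 219.] 158 195 200 246 
scene beaker 0.33 [292. 230.] 246 342 153 296 
scene can 0.92 [312. 177.] 300 328 157 204
```

View pics/topc.png

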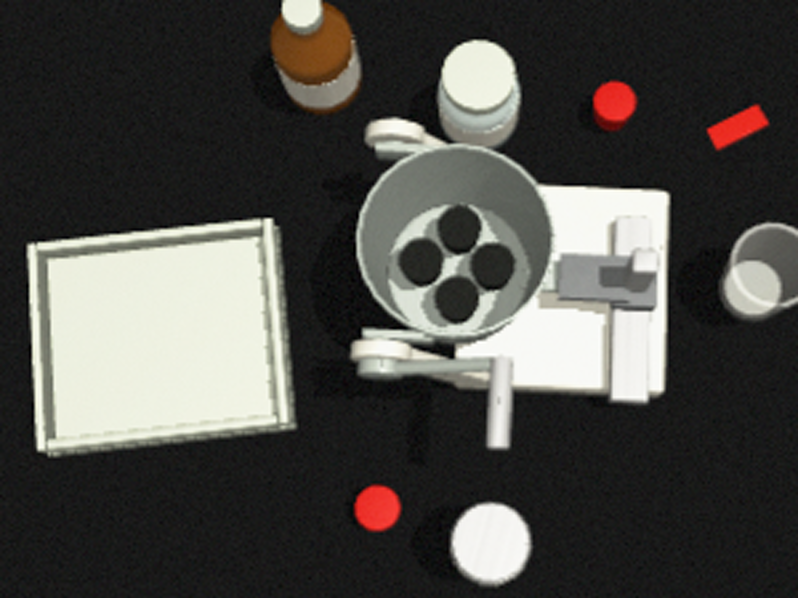

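```bash
cat > fit.py <<'E'
from h import *
from scipy.optimize import least_squares
c=env.calibration("top"); s=np.array
cr=lambda a:s(a)/2.66+[100,90]
def T(p,X): a=p[2];X=s(X,float);return np.c_[p[0]+np.cos(a)*X[:,0]-np.sin(a)*X[:,1],p[1]+np.sin(a)*X[:,0]+np.cos(a)*X[:,1],X[:,2]]
X=[[-.17,-.085,.03],[-.17,.085,.03],[0,0,.165],[-.0367,.095,.1948],[-.0367,.152,.1948]]
U=cr([[669,190],[664,395],[455,242],[501,357],[498.5,447]])
f=least_squares(lambda p:(proj(c,T(p,X))-U).ravel(),[.6,-.05,1.57]); p=f.x
print("cradle",p,np.round(f.fun.reshape(-1,2),1).tolist())
g=plane(c,cr([[644,256]]),.138)[0]; R=s([[np.cos(p[2]),np.sin(p[2])],[-np.sin(p[2]),np.cos(p[2])]])
print("lock grip world",g,"cradle",R@(g[:2]-p[:2]))
w=plane(c,cr([[28,244],[272,219],[292,428],[40,452]]),.04);print("tray corners",np.round(w,3).tolist())
Y=[[.1,-.085,.04],[-.1,-.085,.04],[-.1,.085,.04],[.1,.085,.04]]
Ut=cr([[28,244],[272,219],[292,428],[40,452]])
Y=s(Y); f=least_squares(lambda q:(proj(c,T(q,Y))-Ut).ravel(),[.6,.15,p[2]]);q=f.x
print("tray",q,np.round(f.fun.reshape(-1,2),1).tolist(),"in cradle",R@(q[:2]-p[:2]),q[2]-p[2])
for n,u,z in (("bottle",[302,12],.15),("jar",[478,75],.1),("can",[490,541],.11),("beaker",[752,290],.0),("red1",[378,508],.036),("red2",[615,102],.036)):
    a=plane(c,cr([u]),z)[0]; print(n,np.round(a,3),"cr",np.round(R@(a[:2]-p[:2]),3))
cs=env.calibration("scene")
print("scene px: base corners",np.round(proj(cs,T(p,X))).tolist(),"grip",np.round(proj(cs,T(p,[[-.14,-.01,.138]]))),"traycorners",np.round(proj(cs,T(q,Y))).tolist())
E
python3 fit.py
```

```text
cradle [ 0.61373    -0.04593229  1.55003026] [[0.2, -0.4], [0.2, -0.9], [0.4, -1.7], [0.0, 2.6], [-0.6, 0.1]]
lock grip world [ 0.6109023  -0.18442496  0.138     ] cradle [-1.38521531e-01 -4.86602646e-05]
tray corners [[0.629, 0.305, 0.04], [0.656, 0.108, 0.04], [0.486, 0.081, 0.04], [0.461, 0.279, 0.04]]
tray [0.55822847 0.19315417 1.71263238] [[0.3, 0.4], [0.9, -0.0], [-0.3, -1.0], [-0.8, 0.5]] in cradle [0.23788244 0.06045408] 0.1626021208586521
bottle [0.79  0.077 0.15 ] cr [ 0.127 -0.174]
jar [ 0.763 -0.057  0.1  ] cr [-0.008 -0.149]
can [ 0.401 -0.077  0.11 ] cr [-0.036  0.212]
beaker [ 0.618 -0.291  0.   ] cr [-0.245 -0.01 ]
red1 [0.426 0.011 0.036] cr [0.053 0.189]
red2 [ 0.767 -0.171  0.036] cr [-0.122 -0.156]
scene px: base corners [[190.0, 271.0], [233.0, 209.0], [287.0, 232.0], [292.0, 175.0], [305.0, 155.0]] grip [[215. 216.]] traycorners [[465.0, 347.0], [354.0, 318.0], [369.0, 241.0], [468.0, 265.0]]
```

Choice: the four black stoppers stay in the pot, and the red caps at (331,129) and (242,281) are the look-alikes to leave alone. The only white tray is at (160,217). The crop confirmed this, and the fitted sizes agree within 1–2 px. First I align the tool with the tray and move above its outer wall.

arm_command --travel '[[0,0,0],[0,0,0],[0,0,0],[-20.4,-36.2,9.3],[-20.4,-36.2,9.3],[-20.4,-36.2,9.3],[-20.4,-36.2,9.3],[-20.4,-36.2,9.3],[-20.4,-36.2,9.3],[-20.4,-36.2,9.3],[-20.4,-36.2,9.3],[-20.4,-36.2,9.3],[-20.4,-36.2,9.3],[-20.4,-36.2,9.3],[-20.4,-36.2,9.3],[0,0,0],[0,0,0]]' --twist '[[0,0,-9.2],[0,0,-9.2],[0,0,-9.2],[0,0,0],[0,0,0],[0,0,0],[0,0,0],[0,0,0],[0,0,0],[0,0,0],[0,0,0],[0,0,0],[0,0,0],[0,0,0],[0,0,0],[0,0,0],[0,0,0]]' --gripper '[0.5,0.5,0.5,0.5,0.5,0.5,0.5,0.5,0.5,0.5,0.5,0.5,0.5,0.5,0.5,0.5,0.5]' --newtons 60

```text
t: 3.22
tool_pos: [0.5453, 0.2886, 0.1216]
eef_rot: [3.141, -0.0, -3.0]
force: [0.0, 1.1, -0.0]
finger_gap: 0.5
finger_force: 0.0
```

arm_command --travel '[[0,0,30],[0,0,30],[0,0,20],[0,0,0],[0,0,0],[0,0,0],[0,0,0],[0,0,0]]' --twist '[[0,0,0],[0,0,0],[0,0,0],[0,0,0],[0,0,0],[0,0,0],[0,0,0],[0,0,0]]' --gripper '[0.5,0.5,0.5,0.5,0,0,0,0]'

```text
t: 4.22
tool_pos: [0.5457, 0.2882, 0.042]
eef_rot: [3.141, 0.001, -3.0]
force: [-0.4, -0.3, 4.2]
finger_gap: -0.002
finger_force: 1.9
```

Run:
```python
from h import *
a=env.camera("top"); b=env.camera("scene"); o=env.get_obs(); print(o["finger_gap"],o["finger_force"],o["force"],o["tool_pos"])
a=cv2.resize(a[120:320,60:260],(400,400),interpolation=cv2.INTER_CUBIC); b=cv2.resize(b[180:380,300:500],(400,400),interpolation=cv2.INTER_CUBIC)
cv2.imwrite("pics/g1.png",cv2.cvtColor(np.hstack([a,b]),cv2.COLOR_RGB2BGR))
```

```text
0.0034353519518391567 2.449773439730052 [0.41403657 0.45237015 4.59395307] [0.5456949  0.28825691 0.04198705]
```

View pics/g1.png

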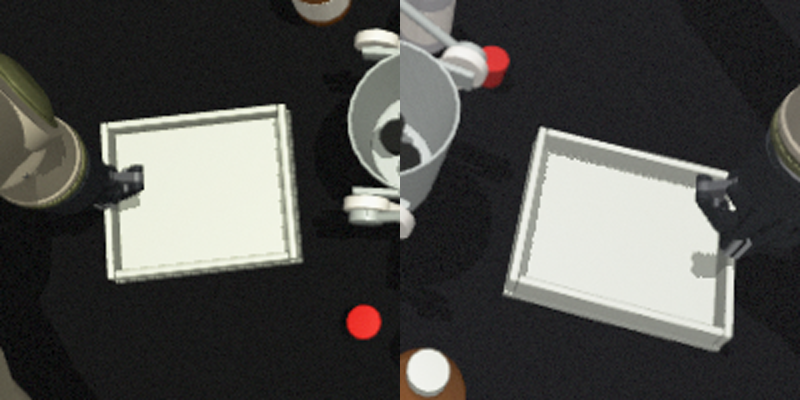

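arm_command --travel '[[0,0,-4],[0,0,-4],[0,0,0]]' --twist '[[0,0,0],[0,0,0],[0,0,0]]' --gripper '[0,0,0]' --newtons 60

```text
t: 4.7
tool_pos: [0.5456, 0.2882, 0.0499]
eef_rot: [3.141, 0.0, -3.0]
force: [0.1, -0.0, 0.8]
finger_gap: -0.001
finger_force: 0.0
```

Run:
```python
from h import *
o=env.get_obs(); b=env.camera("wrist"); print(o["finger_gap"],o["finger_force"],o["force"],o["tool_pos"],o["ft_torque"])
c=env.calibration("top"); 
p=o["tool_pos"];print("tip, grasp px in top:",proj(c,[p+np.array([0,0,-.025]),p+np.array([0,0,-.006])]))
cv2.imwrite("pics/w1.png",cv2.cvtColor(b,cv2.COLOR_RGB2BGR))
```

```text
-0.001333927045079466 0.0 [ 0.0869796  -0.0182944   0.78368383] [0.54559644 0.28820232 0.04985875] [ 0.01643396 -0.00441089 -0.01733295]
tip, grasp px in top: [[116.64275651 221.23245415]
 [113.83548137 219.72476807]]
```

View pics/w1.png

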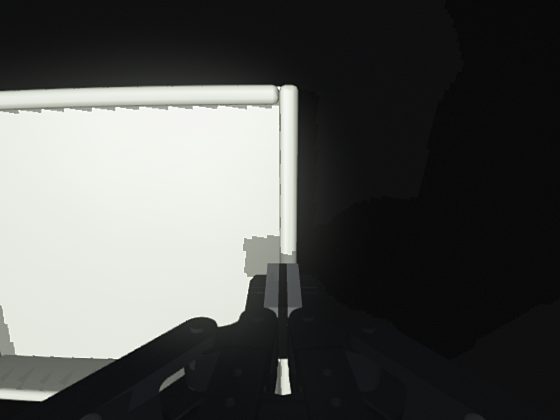

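Run:
```python
from h import *
c=env.calibration("wrist"); o=env.get_obs(); p=o["tool_pos"]
print(plane(c,[[281,240],[297,240],[281,120],[297,120],[280,105],[297,87]],.04))
ty=np.array([-.141,.99,0])
print(p,"proj TCP, grasp, tip, tip+-4mm",proj(c,[p,p-[0,0,.006],p-[0,0,.025],p-[0,0,.025]+.004*ty,p-[0,0,.025]-.004*ty]))
```

```text
[[0.53022773 0.28507712 0.04      ]
 [0.52918892 0.29232633 0.04      ]
 [0.47731814 0.27754883 0.04      ]
 [0.4763758  0.28408744 0.04      ]
 [0.47143746 0.2762991  0.04      ]
 [0.46348838 0.28209312 0.04      ]]
[0.54551022 0.28815733 0.04965183] proj TCP, grasp, tip, tip+-4mm [[282.93103684 280.57393856]
 [282.91373642 274.1893253 ]
 [282.86590383 256.56568766]
 [290.67091217 256.57170633]
 [275.06071646 256.55681978]]
```

arm_command --travel '[[0,0,0],[0,0,0],[0,0,0]]' --twist '[[0,0,0],[0,0,0],[0,0,0]]' --gripper '[0.5,0.5,0.5]'

```text
t: 5.12
tool_pos: [0.5454, 0.2881, 0.0494]
eef_rot: [-3.142, -0.0, -3.0]
force: [-0.3, -0.2, -0.8]
finger_gap: 0.498
finger_force: 0.0
```

Run:
```python
from h import *
b=env.camera("wrist"); o=env.get_obs(); print(o["finger_gap"],o["finger_force"],o["force"])
cv2.imwrite("pics/w2.png",cv2.cvtColor(b,cv2.COLOR_RGB2BGR))
```

```text
0.5003913565704512 0.0 [ 1.24045524 -1.00818466  0.90321142]
```

View pics/w2.png

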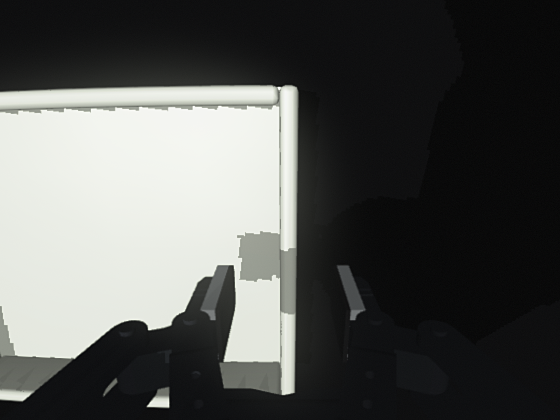

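arm_command --travel '[[0,0,7],[0,0,5],[0,0,0],[0,0,0],[0,0,0],[0,0,0]]' --twist '[[0,0,0],[0,0,0],[0,0,0],[0,0,0],[0,0,0],[0,0,0]]' --gripper '[0.25,0.25,0.25,0.25,0.25,0.25]'

```text
t: 5.92
tool_pos: [0.5455, 0.2881, 0.0376]
eef_rot: [3.142, 0.0, -3.0]
force: [-0.1, -0.1, 1.1]
finger_gap: 0.246
finger_force: 0.0
```

arm_command --travel '[[0,0,0],[0,0,0],[0,0,0],[0,0,0]]' --twist '[[0,0,0],[0,0,0],[0,0,0],[0,0,0]]' --gripper '[0,0,0,0]' --newtons 50

```text
t: 6.42
tool_pos: [0.5456, 0.2885, 0.0378]
eef_rot: [3.141, 0.001, -2.999]
force: [-0.3, 1.4, 4.5]
finger_gap: 0.066
finger_force: 49.3
```

arm_command --travel '[[0,0,0],[0,0,0],[0,0,3],[0,0,3],[0,0,0],[0,0,0],[0,0,0],[0,0,0]]' --twist '[[0,0,0],[0,0,0],[0,0,0],[0,0,0],[0,0,0],[0,0,0],[0,0,0],[0,0,0]]' --gripper '[0.25,0.25,0.25,0.25,0,0,0,0]' --newtons 50

```text
t: 7.42
tool_pos: [0.5453, 0.2879, 0.0314]
eef_rot: [-3.141, -0.0, -3.0]
force: [-1.1, -0.5, -3.0]
finger_gap: 0.076
finger_force: 50.4
```

arm_command --travel '[[0,0,0],[0,0,0],[0,0,0],[0,0,0],[0,0,0],[-8,-13,0],[-8,-13,0],[-8,-13,0],[-8,-13,0],[-8,-13,0],[-8,-13,0],[-8,-13,0],[-8,-13,0],[-8,-13,0],[-1.6,-12.5,0],[0,0,0],[0,0,0]]' --twist '[[0,0,2.5],[0,0,2.5],[0,0,2.5],[0,0,1.8],[0,0,0],[0,0,0],[0,0,0],[0,0,0],[0,0,0],[0,0,0],[0,0,0],[0,0,0],[0,0,0],[0,0,0],[0,0,0],[0,0,0],[0,0,0]]' --gripper '[0,0,0,0,0,0,0,0,0,0,0,0,0,0,0,0,0]'

```text
t: 9.55
tool_pos: [0.6162, 0.1564, 0.0314]
eef_rot: [-3.141, -0.0, 3.121]
force: [0.6, -1.3, -2.8]
finger_gap: 0.07
finger_force: 51.1
```

Run:
```python
from h import *
a=env.camera("top"); b=env.camera("wrist"); o=env.get_obs(); print(o["finger_gap"],o["force"],o["tool_pos"])
a=cv2.resize(a[100:300,140:340],(600,600),interpolation=cv2.INTER_CUBIC)
cv2.imwrite("pics/g2.png",cv2.cvtColor(a,cv2.COLOR_RGB2BGR))
```

```text
0.07401021294695348 [ 0.38360519 -1.42077089 -3.22814578] [0.61617672 0.15679379 0.03143383]
```

View pics/g2.png

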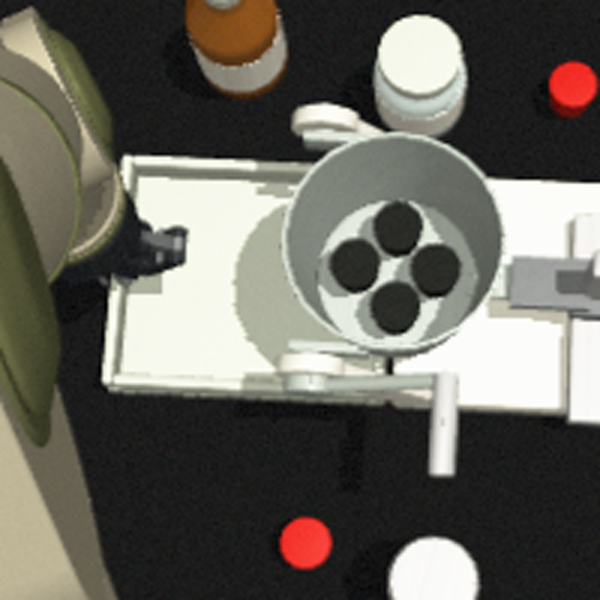

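arm_command --travel '[[0,0,0],[0,0,0],[0,0,-25],[0,0,-49],[0,0,-49],[0,0,-49],[0,0,-49],[0,0,-49],[-0.2,-38,0],[-0.2,-38,0],[-0.2,-38,0],[-0.2,-38,0],[-0.2,-38,0],[-0.2,-38,0],[-0.2,-38,0],[-0.2,-38,0],[-0.2,-38,0],[0,0,0]]' --twist '[[0,0,0],[0,0,0],[0,0,0],[0,0,0],[0,0,0],[0,0,0],[0,0,0],[0,0,0],[0,0,0],[0,0,0],[0,0,0],[0,0,0],[0,0,0],[0,0,0],[0,0,0],[0,0,0],[0,0,0],[0,0,0]]' --gripper '[0.3,0.3,0.3,0.3,0.3,0.3,0.3,0.5,0.5,0.5,0.5,0.5,0.5,0.5,0.5,0.5,0.5,0.5]'

```text
t: 11.9
tool_pos: [0.6105, -0.1885, 0.3015]
eef_rot: [-3.14, -0.0, 3.116]
force: [-0.4, 0.7, -0.1]
finger_gap: 0.499
finger_force: 0.0
```

Run:
```python
from h import *
b=env.camera("wrist"); o=env.get_obs(); print(o["tool_pos"],o["eef_rot"],o["q"])
c=env.calibration("wrist"); r=env.cut_out("lock_grip","wrist")
for q in r[:2]:
    ys,xs=np.nonzero(q["region"]);print(q["confidence"],q["pixel"],xs.min(),xs.max(),ys.min(),ys.max(),plane(c,[q["pixel"]],.138))
print(proj(c,[[.611,-.185,.138]]))
t=env.camera("top"); ct=env.calibration("top")
r=env.cut_out("tray","wrist")
a=cv2.resize(t[120:270,150:350],(800,600),interpolation=cv2.INTER_CUBIC)
cv2.imwrite("pics/l1.png",cv2.cvtColor(np.hstack([cv2.resize(b,(400,300)),a[::2,::2]]),cv2.COLOR_RGB2BGR))
```

```text
[ 0.61086636 -0.185989    0.30151756] [-3.14139889e+00  4.77114353e-05  3.11880981e+00] [ 0.28793647  0.43087219 -0.11852036  1.72702034  0.05944006  0.98710117
  1.69539318]
0.78 [301.6, 168.5] 269 344 150 195 [[ 0.59279741 -0.16910111  0.138     ]]
[[283.69356259 189.25767586]]
```

View pics/l1.png

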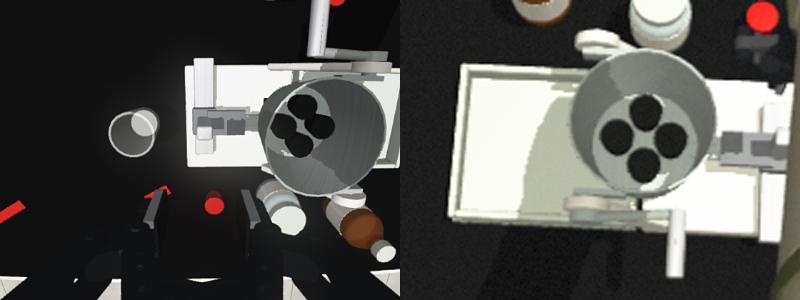

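arm_command --travel '[[2,2.5,0],[0,0,40],[0,0,40],[0,0,40],[0,0,40],[0,0,23],[0,0,0],[0,0,0],[0,0,0],[0,0,0],[0,0,0]]' --twist '[[0,0,0],[0,0,0],[0,0,0],[0,0,0],[0,0,0],[0,0,0],[0,0,0],[0,0,0],[0,0,0],[0,0,0],[0,0,0]]' --gripper '[0.5,0.5,0.5,0.5,0.5,0.5,0.5,0.15,0.15,0.15,0.15]' --newtons 25

```text
t: 13.48
tool_pos: [0.6098, -0.1852, 0.1201]
eef_rot: [-3.138, 0.003, 3.119]
force: [0.5, -8.3, -2.5]
finger_gap: 0.228
finger_force: 29.8
```

arm_command --travel '[[0,-2,0],[8,0,0],[8,0,0],[8,0,0],[8,0,0],[8,0,0],[6,0,0],[0,0,0]]' --twist '[[0,0,0],[0,0,0],[0,0,0],[0,0,0],[0,0,0],[0,0,0],[0,0,0],[0,0,0]]' --gripper '[0.15,0.15,0.15,0.15,0.15,0.15,0.15,0.15]'

```text
t: 14.48
tool_pos: [0.5635, -0.1845, 0.12]
eef_rot: [-3.14, 0.003, 3.12]
force: [-0.4, -5.7, 2.5]
finger_gap: 0.228
finger_force: 30.6
```

arm_command --travel '[[3,0,0],[3,0,0],[3,0,0],[0,0,0]]' --twist '[[0,0,0],[0,0,0],[0,0,0],[0,0,0]]' --gripper '[0.15,0.15,0.15,0.15]'

```text
t: 14.98
tool_pos: [0.5619, -0.1844, 0.1202]
eef_rot: [-3.139, 0.016, 3.122]
force: [20.3, -7.3, -17.3]
finger_gap: 0.225
finger_force: 28.1
```

arm_command --travel '[[-6,0,0],[0,0,0],[0,0,0],[0,0,0],[0,0,-40],[0,0,-50],[0,0,-50],[0,0,-40],[28,17,0],[28,17,0],[28,17,0],[0,0,0],[0,0,0],[0,0,0],[0,0,0],[0,0,0],[0,0,0]]' --twist '[[0,0,0],[0,0,0],[0,0,0],[0,0,0],[0,0,0],[0,0,0],[0,0,0],[0,0,0],[0,0,0],[0,0,0],[0,0,0],[-8,0,0],[-8,0,0],[-8,0,0],[-8,0,0],[-8,0,0],[0,0,0]]' --gripper '[0.15,0.5,0.5,0.5,0.5,0.5,0.5,0.5,0.5,0.5,0.5,0.5,0.5,0.5,0.5,0.5,0.5]'

```text
t: 17.1
tool_pos: [0.4766, -0.1325, 0.2969]
eef_rot: [2.443, -0.003, 3.117]
force: [-0.2, 0.6, -0.9]
finger_gap: 0.502
finger_force: 0.0
```

```bash
cat > st.py <<'E'
from h import *
from scipy.spatial.transform import Rotation as Ro
P=np.array([.612,-.046]);A=1.55
def st():
    o=env.get_obs(); p=o["tool_pos"]; R=Ro.from_euler("xyz",o["eef_rot"]).as_matrix()
    C=np.array([[np.cos(A),np.sin(A),0],[-np.sin(A),np.cos(A),0],[0,0,1]])
    q=C@(p-[*P,0]); print("t",round(o["t"],2),"cradle",np.round(q*1000,1),"toolz in cradle",np.round(C@R[:,2],3),"tooly",np.round(C@R[:,1],3),"gap",round(o["finger_gap"],3),"F",np.round(C@o["force"],1),"q",np.round(o["q"],2))
    return q,C@R
E
python3 - <<'E'
from st import *
q,R=st()
t=np.array([-36.7,132,194.8]); print("to peg, tool axes mm",R.T@(t-q*1000))
b=env.camera("wrist"); s=env.camera("scene"); c=env.calibration("wrist"); cs=env.calibration("scene")
C=np.array([[np.cos(A),np.sin(A),0],[-np.sin(A),np.cos(A),0],[0,0,1]])
W=lambda X:(np.array(X)/1000)@C+[*P,0]
pp=W([[-36.7,152,194.8],[-36.7,95,194.8]])
print("peg ends wrist",proj(c,pp),"scene",proj(cs,pp))
for im,u in ((b,proj(c,pp)),(s,proj(cs,pp))):
    for k in u.astype(int): cv2.circle(im,tuple(int(v) for v in k),2,(0,255,0),-1)
s=cv2.resize(s[100:310,180:390],(420,420),interpolation=cv2.INTER_CUBIC)
cv2.imwrite("pics/p1.png",cv2.cvtColor(np.hstack([b[:,:380] if 0 else cv2.resize(b,(380,285))[:,:],s[:285]]),cv2.COLOR_RGB2BGR))
E
```

```text
t 17.1 cradle [-89.3 133.6 296.9] toolz in cradle [ 0.643 -0.    -0.766] tooly [ 0.766 -0.005  0.643] gap 0.502 F [ 0.6  0.3 -0.9] q [ 0.73  0.46 -0.29  1.93 -0.55  1.16  2.32]
to peg, tool axes mm [ -1.66266807 -25.43990258 111.98860922]
peg ends wrist [[243.85476265 181.91767789]
 [246.28069046 253.56260552]] scene [[305.11457372 154.06143043]
 [292.09543941 174.50758237]]
```

View pics/p1.png

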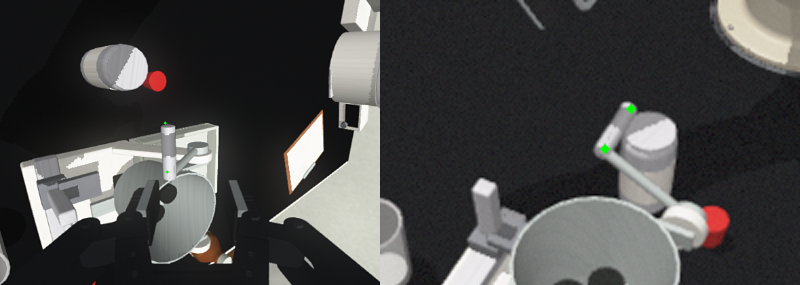

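arm_command --travel '[[-1.7,-12,0],[0,-12,0],[0,0,25],[0,0,25],[0,0,25],[0,0,20],[0,0,20],[0,0,0],[0,0,0],[0,0,0],[0,0,0],[0,0,0]]' --twist '[[0,0,0],[0,0,0],[0,0,0],[0,0,0],[0,0,0],[0,0,0],[0,0,0],[0,0,0],[0,0,0],[0,0,0],[0,0,0],[0,0,0]]' --gripper '[0.5,0.5,0.5,0.5,0.5,0.5,0.5,0.5,0.1,0.1,0.1,0.1]' --newtons 35

```text
t: 18.7
tool_pos: [0.4807, -0.0773, 0.1949]
eef_rot: [2.447, 0.002, 3.119]
force: [0.8, -5.6, -1.3]
finger_gap: 0.166
finger_force: 35.2
```

Run:
```python
from st import *
q,R=st(); print(R.T@(R.T@np.zeros(3)) if 0 else R.T@(np.array([-36.7,132,194.8])-q*1000), env.get_obs()["finger_force"])
```

```text
t 18.7 cradle [-34.  130.6 194.9] toolz in cradle [ 0.64  -0.002 -0.768] tooly [ 0.768 -0.     0.64 ] gap 0.166 F [-5.6 -0.9 -1.3] q [ 0.67  0.57 -0.33  2.07 -0.63  0.88  2.41]
[ 1.35672652 -2.16346905 -1.64958336] 35.20208537578583
```

```bash
cat > arc.py <<'E'
import numpy as np,sys
def rows(s0,s1,n,th0,th1,r=100):
    S=np.linspace(s0,s1,n+1);TH=np.radians(np.linspace(th0,th1,n+1));out=[]
    X=np.c_[50+r*np.sin(S-1.05),145+r*np.cos(S-1.05)]
    for i in range(n):
        d=X[i+1]-X[i];t=TH[i]  # tool y=(cos,-sin t)?; at t=-40: y=(.766,.643), z=(.643,-.766)
        y=np.array([np.cos(t),-np.sin(t)]);z=np.array([-np.sin(t),-np.cos(t)])
        out.append([0,round(float(d@y),1),round(float(d@z),1)])
    print(out,"twist",np.degrees(TH[1]-TH[0]))
    e=sum(np.array(o) for o in out)
E
python3 -c "
from arc import rows
rows(0,1.05,18,-40,0);rows(1.05,2.15,18,0,40)"
```

```text
[[0, 5.5, -1.8], [0, 5.6, -1.7], [0, 5.6, -1.6], [0, 5.6, -1.5], [0, 5.7, -1.4], [0, 5.7, -1.3], [0, 5.7, -1.2], [0, 5.7, -1.1], [0, 5.8, -1.0], [0, 5.8, -0.9], [0, 5.8, -0.7], [0, 5.8, -0.6], [0, 5.8, -0.5], [0, 5.8, -0.4], [0, 5.8, -0.3], [0, 5.8, -0.2], [0, 5.8, -0.1], [0, 5.8, 0.1]] twist 2.2222222222222223
[[0, 6.1, 0.2], [0, 6.1, 0.3], [0, 6.1, 0.5], [0, 6.1, 0.6], [0, 6.1, 0.7], [0, 6.0, 0.9], [0, 6.0, 1.0], [0, 6.0, 1.1], [0, 6.0, 1.3], [0, 5.9, 1.4], [0, 5.9, 1.5], [0, 5.9, 1.7], [0, 5.8, 1.8], [0, 5.8, 1.9], [0, 5.8, 2.1], [0, 5.7, 2.2], [0, 5.7, 2.3], [0, 5.6, 2.4]] twist 2.2222222222222223
```

arm_command --travel '[[0,5.5,-1.8],[0,5.6,-1.7],[0,5.6,-1.6],[0,5.6,-1.5],[0,5.7,-1.4],[0,5.7,-1.3]]' --twist '[[2.2,0,0],[2.2,0,0],[2.2,0,0],[2.2,0,0],[2.2,0,0],[2.2,0,0]]' --gripper '[0.1,0.1,0.1,0.1,0.1,0.1]' --newtons 45

```text
t: 19.45
tool_pos: [0.4811, -0.055, 0.2218]
eef_rot: [2.679, 0.002, 3.119]
force: [1.2, -5.1, -8.1]
finger_gap: 0.163
finger_force: 44.1
```

Run:
```python
from st import *
q,R=st(); s=.35; print(R.T@(np.array([50+100*np.sin(s-1.05),132,145+100*np.cos(s-1.05)])-q*1000), np.degrees(np.arctan2(q[0]*1000-50,q[2]*1000-145)),np.hypot(q[0]*1000-50,q[2]*1000-145))
```

```text
t 19.45 cradle [-11.7 130.7 221.8] toolz in cradle [ 0.446 -0.003 -0.895] tooly [ 0.895 -0.001  0.446] gap 0.163 F [-5.1 -1.3 -8.1] q [ 0.48  0.43 -0.26  2.1  -0.5   0.79  2.17]
[ 1.29718518 -2.60134347 -0.95343485] -38.7667238929265 98.49170268809199
```

arm_command --travel '[[0,5.7,-1.2],[0,5.7,-1.1],[0,5.8,-1.0],[0,5.8,-0.9],[0,5.8,-0.7],[0,5.8,-0.6],[0,5.8,-0.5],[0,5.8,-0.4],[0,5.8,-0.3],[0,5.8,-0.2],[0,5.8,-0.1],[0,5.8,0.1]]' --twist '[[2.2,0,0],[2.2,0,0],[2.2,0,0],[2.2,0,0],[2.2,0,0],[2.2,0,0],[2.2,0,0],[2.2,0,0],[2.2,0,0],[2.2,0,0],[2.2,0,0],[2.2,0,0]]' --gripper '[0.1,0.1,0.1,0.1,0.1,0.1,0.1,0.1,0.1,0.1,0.1,0.1]'

```text
t: 20.95
tool_pos: [0.482, 0.0096, 0.2453]
eef_rot: [3.139, 0.001, 3.12]
force: [6.7, -9.7, -17.9]
finger_gap: 0.158
finger_force: 43.9
```

Run:
```python
from st import *
q,R=st(); print(np.degrees(np.arctan2(q[0]*1000-50,q[2]*1000-145)),np.hypot(q[0]*1000-50,q[2]*1000-145))
```

```text
t 20.95 cradle [ 52.9 131.1 245.3] toolz in cradle [ 0.003 -0.001 -1.   ] tooly [ 1.    -0.001  0.003] gap 0.158 F [ -9.5  -6.9 -17.9] q [-0.11  0.29 -0.04  2.13  0.01  0.72  1.4 ]
1.639719577654994 100.38013454577268
```

arm_command --travel '[[0,6.1,1.2],[0,6.1,1.3],[0,6.1,1.0],[0,6.1,0.6],[0,6.1,0.7],[0,6.0,0.9],[0,6.0,1.0],[0,6.0,1.1],[0,6.0,1.3]]' --twist '[[2.2,0,0],[2.2,0,0],[2.2,0,0],[2.2,0,0],[2.2,0,0],[2.2,0,0],[2.2,0,0],[2.2,0,0],[2.2,0,0]]' --gripper '[0.1,0.1,0.1,0.1,0.1,0.1,0.1,0.1,0.1]'

```text
t: 22.08
tool_pos: [0.4829, 0.0621, 0.2301]
eef_rot: [-2.799, 0.001, 3.12]
force: [1.1, -6.8, 4.4]
finger_gap: 0.161
finger_force: 43.9
```

Run:
```python
from st import *
q,R=st(); print(np.degrees(np.arctan2(q[0]*1000-50,q[2]*1000-145)),np.hypot(q[0]*1000-50,q[2]*1000-145))
```

```text
t 22.07 cradle [105.4 131.3 230.1] toolz in cradle [-0.336 -0.001 -0.942] tooly [ 0.942 -0.001 -0.336] gap 0.161 F [-6.8 -1.2  4.4] q [-0.51  0.38  0.09  2.1   0.37  0.85  0.84]
33.04358007932047 101.53535497810306
```

arm_command --travel '[[0,5.9,1.4],[0,5.9,1.5],[0,5.9,1.7],[0,5.8,1.8],[0,5.8,1.9],[0,5.8,2.1],[0,5.7,2.2],[0,5.7,2.3],[0,3,1.2],[0,0,0],[0,0,0],[0,0,0],[0,0,0]]' --twist '[[2.2,0,0],[2.2,0,0],[2.2,0,0],[2.2,0,0],[2.2,0,0],[2.2,0,0],[2.2,0,0],[2.2,0,0],[1.1,0,0],[0,0,0],[0,0,0],[0,0,0],[0,0,0]]' --gripper '[0.1,0.1,0.1,0.1,0.1,0.1,0.1,0.1,0.1,0.1,0.1,0.1,0.1]'

```text
t: 23.7
tool_pos: [0.4835, 0.0956, 0.1966]
eef_rot: [-2.467, 0.002, 3.117]
force: [-3.5, -5.9, 38.9]
finger_gap: 0.15
finger_force: 49.8
```

Run:
```python
from st import *
q,R=st(); print(np.degrees(np.arctan2(q[0]*1000-50,q[2]*1000-145)),np.hypot(q[0]*1000-50,q[2]*1000-145))
for n in ("top","scene"):
    im=env.camera(n); cv2.imwrite(f"pics/t_{n}.png",cv2.cvtColor(im,cv2.COLOR_RGB2BGR)); c=env.calibration(n)
    for k in range(1,2):
        for r in env.cut_out(f"stopper{k}",n): 
            w=plane(c,[r["pixel"]],.026)[0]; print(n,round(r["confidence"],2),np.round(r["pixel"]),"cradle",np.round([np.cos(A)*(w[0]-P[0])+np.sin(A)*(w[1]-P[1]),-np.sin(A)*(w[0]-P[0])+np.cos(A)*(w[1]-P[1])],3),"brightness",im[r["region"]].mean(0).round())
```

```text
t 23.7 cradle [138.9 131.5 196.6] toolz in cradle [-0.625  0.001 -0.781] tooly [ 0.781 -0.004 -0.625] gap 0.15 F [-6.   3.4 38.9] q [-0.76  0.57  0.16  2.05  0.53  1.02  0.55]
59.86233045724697 102.78027566021007
top 0.78 [332. 129.] cradle [-0.125 -0.161] brightness [216.  44.  37.]
top 0.75 [190. 189.] cradle [ 0.181 -0.005] brightness [35. 36. 32.]
top 0.52 [242. 278.] cradle [0.055 0.181] brightness [248.  61.  52.]
top 0.49 [198. 212.] cradle [0.16  0.044] brightness [39. 40. 36.]
top 0.47 [192. 165.] cradle [ 0.181 -0.061] brightness [49. 50. 45.]
top 0.41 [285. 292.] cradle [-0.038  0.204] brightness [237. 237. 235.]
scene 0.81 [332. 317.] cradle [ 0.117 -0.05 ] brightness [44. 45. 44.]
scene 0.66 [366. 287.] cradle [0.153 0.035] brightness [40. 41. 39.]
scene 0.63 [358. 332.] cradle [ 0.17  -0.057] brightness [53. 54. 52.]
scene 0.54 [192. 312.] cradle [-0.121 -0.155] brightness [208.  73.  71.]
```

Run:
```python
import cv2,numpy as np
a=cv2.imread("pics/t_top.png")[130:270,140:280];b=cv2.imread("pics/t_scene.png")[230:370,270:410]
cv2.imwrite("pics/tt.png",np.hstack([cv2.resize(x,(400,400),interpolation=cv2.INTER_CUBIC) for x in(a,b)]))
```

```text
(no output)
```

View pics/tt.png

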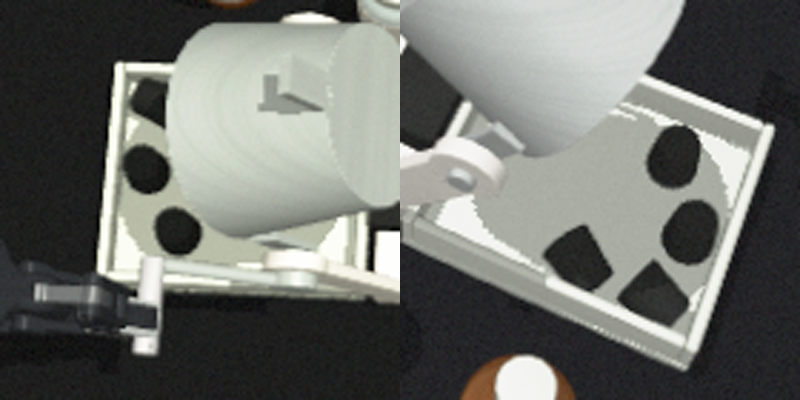

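```bash
python3 -c "
from arc import rows
rows(2.1,1.05,18,38.5,0);rows(1.05,0,18,0,-38.5)"
```

```text
[[0, -5.5, -2.0], [0, -5.5, -1.9], [0, -5.6, -1.8], [0, -5.6, -1.6], [0, -5.6, -1.5], [0, -5.7, -1.4], [0, -5.7, -1.3], [0, -5.7, -1.2], [0, -5.7, -1.0], [0, -5.8, -0.9], [0, -5.8, -0.8], [0, -5.8, -0.7], [0, -5.8, -0.6], [0, -5.8, -0.4], [0, -5.8, -0.3], [0, -5.8, -0.2], [0, -5.8, -0.1], [0, -5.8, 0.0]] twist -2.13888888888889
[[0, -5.8, 0.2], [0, -5.8, 0.3], [0, -5.8, 0.4], [0, -5.8, 0.5], [0, -5.8, 0.7], [0, -5.8, 0.8], [0, -5.8, 0.9], [0, -5.7, 1.0], [0, -5.7, 1.1], [0, -5.7, 1.3], [0, -5.7, 1.4], [0, -5.6, 1.5], [0, -5.6, 1.6], [0, -5.6, 1.7], [0, -5.5, 1.9], [0, -5.5, 2.0], [0, -5.4, 2.1], [0, -5.4, 2.2]] twist -2.138888888888889
```

All four stoppers are in the tray: in the scene crop they are at (675,157), (690,232), (580,258) and (655,293). Next I ease off the end stop and bring the pot back.

arm_command --travel '[[0,-3.5,-1.5],[0,-3.5,-1.3],[0,-5.5,-2.0],[0,-5.5,-1.9],[0,-5.6,-1.8],[0,-5.6,-1.6],[0,-5.6,-1.5],[0,-5.7,-1.4],[0,-5.7,-1.3],[0,-5.7,-1.2],[0,-5.7,-1.0]]' --twist '[[0,0,0],[0,0,0],[-2.1,0,0],[-2.1,0,0],[-2.1,0,0],[-2.1,0,0],[-2.1,0,0],[-2.1,0,0],[-2.1,0,0],[-2.1,0,0],[-2.1,0,0]]' --gripper '[0.1,0.1,0.1,0.1,0.1,0.1,0.1,0.1,0.1,0.1,0.1]'

```text
t: 25.28
tool_pos: [0.4829, 0.0592, 0.2353]
eef_rot: [-2.808, 0.001, 3.121]
force: [2.0, -3.1, -5.7]
finger_gap: 0.136
finger_force: 40.6
```

Run:
```python
from st import *
q,R=st(); print(np.degrees(np.arctan2(q[0]*1000-50,q[2]*1000-145)),np.hypot(q[0]*1000-50,q[2]*1000-145))
```

```text
t 25.27 cradle [102.5 131.3 235.3] toolz in cradle [-0.327 -0.001 -0.945] tooly [ 0.945  0.    -0.327] gap 0.136 F [-3.  -2.1 -5.7] q [-0.5   0.37  0.09  2.1   0.36  0.85  0.86]
30.172348046767294 104.4699221991774
```

arm_command --travel '[[0,0,2],[0,0,2],[0,-2.9,1.0],[0,-2.9,1.0]]' --twist '[[0,0,0],[0,0,0],[-1,0,0],[-1,0,0]]' --gripper '[0.1,0.1,0.1,0.1]'

```text
t: 25.78
tool_pos: [0.483, 0.0591, 0.2342]
eef_rot: [-2.85, 0.004, 3.126]
force: [-20.8, 29.7, 52.8]
finger_gap: 0.136
finger_force: 59.0
```

Run:
```python
from st import *
q,R=st(); print(np.degrees(np.arctan2(q[0]*1000-50,q[2]*1000-145)),np.hypot(q[0]*1000-50,q[2]*1000-145))
```

```text
t 25.77 cradle [102.4 131.1 234.2] toolz in cradle [-0.287 -0.005 -0.958] tooly [ 0.958  0.004 -0.287] gap 0.136 F [29.2 21.4 52.8] q [-0.47  0.36  0.07  2.11  0.33  0.82  0.91]
30.433439444726805 103.42059123644829
```

arm_command --travel '[[0,2.9,-2.5],[0,2.9,-2.5]]' --twist '[[1,0,0],[1,0,0]]' --gripper '[0.1,0.1]'

```text
t: 26.02
tool_pos: [0.4829, 0.0595, 0.2352]
eef_rot: [-2.806, 0.002, 3.122]
force: [2.9, -7.8, -6.6]
finger_gap: 0.134
finger_force: 40.0
```

Run:
```python
from st import *
q,R=st(); print(np.degrees(np.arctan2(q[0]*1000-50,q[2]*1000-145)),np.hypot(q[0]*1000-50,q[2]*1000-145),env.get_obs()["ft_torque"])
C=np.array([[np.cos(A),np.sin(A),0],[-np.sin(A),np.cos(A),0],[0,0,1]]);W=lambda X:(np.array(X)/1000)@C+[*P,0]
for n in("top","scene","wrist"):
    im=env.camera(n);cv2.imwrite(f"pics/j_{n}.png",cv2.cvtColor(im,cv2.COLOR_RGB2BGR)); c=env.calibration(n)
    for r in env.cut_out("pot_rim",n)[:2]:
        ys,xs=np.nonzero(r["region"]);print(n,round(r["confidence"],2),np.round(r["pixel"]),xs.min(),xs.max(),ys.min(),ys.max())
    for s in(1.2,1.5,1.58,1.8,2.1):
        x,z=50+100*np.sin(s-1.05),145+100*np.cos(s-1.05)
        print(n,s,np.round(proj(c,W([[x,95,z],[x,152,z]]))).tolist())
```

```text
t 26.02 cradle [102.8 131.3 235.2] toolz in cradle [-0.329 -0.002 -0.944] tooly [ 0.944  0.001 -0.329] gap 0.134 F [-7.7 -3.1 -6.6] q [-0.51  0.37  0.09  2.1   0.36  0.85  0.86]
30.327781054054665 104.51713019523368 [-0.56308616 -0.63594311  0.21600476]
top 0.86 [255. 176.] 203 292 135 252
top 1.2 [[230.0, 220.0], [228.0, 253.0]]
top 1.5 [[214.0, 220.0], [212.0, 253.0]]
top 1.58 [[210.0, 220.0], [208.0, 253.0]]
top 1.8 [[201.0, 221.0], [199.0, 253.0]]
top 2.1 [[193.0, 223.0], [190.0, 254.0]]
scene 0.62 [302. 223.] 250 383 165 296
scene 1.2 [[350.0, 175.0], [361.0, 152.0]]
scene 1.5 [[366.0, 184.0], [376.0, 161.0]]
scene 1.58 [[369.0, 187.0], [380.0, 164.0]]
scene 1.8 [[378.0, 196.0], [388.0, 173.0]]
scene 2.1 [[386.0, 209.0], [395.0, 185.0]]
wrist 0.81 [268. 320.] 81 299 232 419
wrist 1.2 [[203.0, 341.0], [194.0, 234.0]]
wrist 1.5 [[264.0, 343.0], [262.0, 235.0]]
wrist 1.58 [[280.0, 342.0], [280.0, 234.0]]
wrist 1.8 [[321.0, 333.0], [326.0, 229.0]]
wrist 2.1 [[364.0, 315.0], [373.0, 217.0]]
```

```bash
python3 -c "
from arc import rows
rows(1.58,2.16,11,19.2,38.5,102)"
```

```text
[[0, 5.2, 1.2], [0, 5.2, 1.3], [0, 5.2, 1.4], [0, 5.2, 1.5], [0, 5.1, 1.6], [0, 5.1, 1.8], [0, 5.0, 1.9], [0, 5.0, 2.0], [0, 5.0, 2.1], [0, 4.9, 2.2], [0, 4.9, 2.3]] twist 1.7545454545454546
```

arm_command --travel '[[0,5.2,1.2],[0,5.2,1.4],[0,5.2,1.5],[0,5.2,1.6],[0,5.1,1.7],[0,5.1,1.8]]' --twist '[[1.75,0,0],[1.75,0,0],[1.75,0,0],[1.75,0,0],[1.75,0,0],[1.75,0,0]]' --gripper '[0.1,0.1,0.1,0.1,0.1,0.1]'

```text
t: 27.08
tool_pos: [0.4834, 0.0856, 0.2137]
eef_rot: [-2.625, 0.001, 3.122]
force: [-3.3, 6.2, 11.7]
finger_gap: 0.124
finger_force: 42.6
```

Run:
```python
from st import *
q,R=st(); print(np.degrees(np.arctan2(q[0]*1000-50,q[2]*1000-145)),np.hypot(q[0]*1000-50,q[2]*1000-145))
```

```text
t 27.07 cradle [128.9 131.3 213.7] toolz in cradle [-0.494 -0.002 -0.869] tooly [ 0.869  0.001 -0.494] gap 0.124 F [ 6.2  3.4 11.7] q [-0.66  0.47  0.13  2.08  0.47  0.94  0.66]
48.960969244416574 104.62563777728822
```

arm_command --travel '[[0,5.0,1.7],[0,5.0,1.8],[0,5.0,1.9],[0,4.9,2.0],[0,4.0,1.7],[0,0,0]]' --twist '[[1.75,0,0],[1.75,0,0],[1.75,0,0],[1.75,0,0],[1.75,0,0],[0,0,0]]' --gripper '[0.1,0.1,0.1,0.1,0.1,0.1]'

```text
t: 27.82
tool_pos: [0.4836, 0.097, 0.1982]
eef_rot: [-2.461, 0.001, 3.12]
force: [-10.6, 9.0, 63.5]
finger_gap: 0.114
finger_force: 58.3
```

Run:
```python
from st import *
q,R=st(); print(np.degrees(np.arctan2(q[0]*1000-50,q[2]*1000-145)),np.hypot(q[0]*1000-50,q[2]*1000-145))
c=env.calibration("scene");env.camera("scene");r=env.cut_out("pot_rim","scene")[0];ys,xs=np.nonzero(r["region"]);print(xs.min(),xs.max(),ys.min(),ys.max())
c=env.calibration("top");env.camera("top");r=env.cut_out("pot_rim","top")[0];ys,xs=np.nonzero(r["region"]);print(xs.min(),xs.max(),ys.min(),ys.max())
```

```text
t 27.82 cradle [140.3 131.4 198.2] toolz in cradle [-0.629 -0.001 -0.777] tooly [ 0.777 -0.002 -0.629] gap 0.114 F [ 8.7 10.8 63.5] q [-0.76  0.57  0.16  2.05  0.53  1.03  0.55]
59.50786997404062 104.77783606756489
264 394 176 297
187 288 137 253
```

arm_command --travel '[[0,-3.5,-1.5],[0,-3,-1.5],[0,0,0],[0,0,0],[0,0,0],[0,0,0]]' --twist '[[0,0,0],[0,0,0],[0,0,0],[0,0,0],[0,0,0],[0,0,0]]' --gripper '[0.1,0.1,0.4,0.4,0.4,0.4]'

```text
t: 28.78
tool_pos: [0.4835, 0.0952, 0.1988]
eef_rot: [-2.47, -0.0, 3.121]
force: [-0.1, -0.8, 0.4]
finger_gap: 0.401
finger_force: 0.0
```

Run:
```python
from st import *
q,R=st(); print("to peg",R.T@(np.array([50+100*np.sin(1.05),132,145+100*np.cos(1.05)])-q*1000))
for n in("scene","top"):
  env.camera(n);r=env.cut_out("pot_rim",n)[0];ys,xs=np.nonzero(r["region"]);print(xs.min(),xs.max(),ys.min(),ys.max())
```

```text
t 28.77 cradle [138.5 131.4 198.8] toolz in cradle [-0.622  0.    -0.783] tooly [ 0.783  0.    -0.622] gap 0.401 F [-0.8  0.1  0.4] q [-0.76  0.56  0.16  2.05  0.53  1.02  0.56]
to peg [0.62906058 1.17005501 4.24306146]
264 398 175 296
186 287 137 253
```

arm_command --travel '[[0,1,8],[0,0,9],[0,0,0],[0,0,0],[0,0,0],[0,0,0]]' --twist '[[0,0,0],[0,0,0],[0,0,0],[0,0,0],[0,0,0],[0,0,0]]' --gripper '[0.4,0.4,0.4,0.1,0.1,0.1]' --newtons 40

```text
t: 29.72
tool_pos: [0.4834, 0.0856, 0.1852]
eef_rot: [-2.471, 0.0, 3.121]
force: [-0.6, -0.7, -0.3]
finger_gap: 0.17
finger_force: 38.9
```

Run:
```python
from st import *
q,R=st(); print("to peg",R.T@(np.array([50+100*np.sin(1.05),132,145+100*np.cos(1.05)])-q*1000))
```

```text
t 29.73 cradle [128.9 131.3 185.2] toolz in cradle [-0.622 -0.    -0.783] tooly [ 0.783  0.    -0.622] gap 0.17 F [-0.7  0.6 -0.3] q [-0.75  0.58  0.17  2.08  0.54  0.98  0.54]
to peg [  0.70916334   0.18457983 -12.37803136]
```

```bash
cat > arc2.py <<'E'
import numpy as np
def rows(s0,s1,n,th0,th1,d):
    S=np.linspace(s0,s1,n+1);TH=np.radians(np.linspace(th0,th1,n+1))
    y=np.c_[np.cos(TH),-np.sin(TH)];z=np.c_[-np.sin(TH),-np.cos(TH)]
    X=np.c_[50+100*np.sin(S-1.05),145+100*np.cos(S-1.05)]+d*z
    D=np.diff(X,axis=0)
    print([[0,round(float(D[i]@y[i]),1),round(float(D[i]@z[i]),1)] for i in range(n)],np.degrees(TH[1]-TH[0]))
E
python3 -c "
from arc2 import rows
rows(2.1,1.05,18,38.5,0,12.4);rows(1.05,0,18,0,-38.5,12.4)"
```

```text
[[0, -5.0, -2.0], [0, -5.1, -1.9], [0, -5.1, -1.8], [0, -5.1, -1.7], [0, -5.2, -1.5], [0, -5.2, -1.4], [0, -5.2, -1.3], [0, -5.3, -1.2], [0, -5.3, -1.1], [0, -5.3, -0.9], [0, -5.3, -0.8], [0, -5.3, -0.7], [0, -5.3, -0.6], [0, -5.4, -0.5], [0, -5.4, -0.3], [0, -5.4, -0.2], [0, -5.4, -0.1], [0, -5.4, 0.0]] -2.13888888888889
[[0, -5.4, 0.2], [0, -5.4, 0.3], [0, -5.4, 0.4], [0, -5.3, 0.5], [0, -5.3, 0.7], [0, -5.3, 0.8], [0, -5.3, 0.9], [0, -5.3, 1.0], [0, -5.3, 1.1], [0, -5.2, 1.3], [0, -5.2, 1.4], [0, -5.2, 1.5], [0, -5.1, 1.6], [0, -5.1, 1.7], [0, -5.1, 1.8], [0, -5.0, 2.0], [0, -5.0, 2.1], [0, -4.9, 2.2]] -2.138888888888889
```

arm_command --travel '[[0,-5.0,-2.0],[0,-5.1,-1.9],[0,-5.1,-1.8],[0,-5.1,-1.7],[0,-5.2,-1.5],[0,-5.2,-1.4],[0,-5.2,-1.3],[0,-5.3,-1.2],[0,-5.3,-1.1]]' --twist '[[-2.1,0,0],[-2.1,0,0],[-2.1,0,0],[-2.2,0,0],[-2.1,0,0],[-2.1,0,0],[-2.2,0,0],[-2.1,0,0],[-2.2,0,0]]' --gripper '[0.1,0.1,0.1,0.1,0.1,0.1,0.1,0.1,0.1]'

```text
t: 30.85
tool_pos: [0.4829, 0.0533, 0.2208]
eef_rot: [-2.809, 0.001, 3.122]
force: [-1.6, 5.1, 3.9]
finger_gap: 0.17
finger_force: 39.5
```

```bash
cat > pk.py <<'E'
from st import *
import sys
s=float(sys.argv[1]); q,R=st(); print("to peg",R.T@(np.array([50+100*np.sin(s-1.05),132,145+100*np.cos(s-1.05)])-q*1000),"F tool",R.T@(np.zeros(3)))
E
python3 pk.py 1.575
```

```text
t 30.85 cradle [ 96.6 131.1 220.8] toolz in cradle [-0.326 -0.002 -0.945] tooly [ 0.945  0.001 -0.326] gap 0.17 F [5.1 1.7 3.9] q [-0.49  0.39  0.08  2.12  0.38  0.81  0.85]
to peg [  0.86124939  -0.16624255 -11.2943501 ] F tool [0. 0. 0.]
```

Gap and forces are steady. Continuing.

arm_command --travel '[[0,-5.3,-0.9],[0,-5.3,-0.8],[0,-5.3,-0.7],[0,-5.3,-0.6],[0,-5.4,-0.5],[0,-5.4,-0.3],[0,-5.4,-0.2],[0,-5.4,-0.1],[0,-5.4,0.0]]' --twist '[[-2.1,0,0],[-2.1,0,0],[-2.1,0,0],[-2.2,0,0],[-2.1,0,0],[-2.1,0,0],[-2.2,0,0],[-2.1,0,0],[-2.2,0,0]]' --gripper '[0.1,0.1,0.1,0.1,0.1,0.1,0.1,0.1,0.1]'

```text
t: 31.98
tool_pos: [0.4823, 0.006, 0.2342]
eef_rot: [3.141, 0.002, 3.121]
force: [0.2, 0.1, 7.7]
finger_gap: 0.171
finger_force: 40.2
```

```bash
python3 pk.py 1.05
```

```text
t 31.98 cradle [ 49.3 130.8 234.2] toolz in cradle [ 0.001 -0.002 -1.   ] tooly [1.    0.    0.001] gap 0.171 F [ 0.1 -0.2  7.7] q [-0.08  0.31 -0.06  2.14  0.03  0.69  1.39]
to peg [  1.20265245   0.68786456 -10.8388503 ] F tool [0. 0. 0.]
```

arm_command --travel '[[0,-5.4,0.2],[0,-5.4,0.3],[0,-5.4,0.4],[0,-5.3,0.5],[0,-5.3,0.7],[0,-5.3,0.8],[0,-5.3,0.9],[0,-5.3,1.0],[0,-5.3,1.1],[0,-5.2,1.3],[0,-5.2,1.4],[0,-5.2,1.5]]' --twist '[[-2.1,0,0],[-2.1,0,0],[-2.1,0,0],[-2.2,0,0],[-2.1,0,0],[-2.1,0,0],[-2.2,0,0],[-2.1,0,0],[-2.2,0,0],[-2.1,0,0],[-2.1,0,0],[-2.2,0,0]]' --gripper '[0.1,0.1,0.1,0.1,0.1,0.1,0.1,0.1,0.1,0.1,0.1,0.1]'

```text
t: 33.48
tool_pos: [0.4812, -0.0538, 0.2114]
eef_rot: [2.695, 0.003, 3.12]
force: [3.6, 0.6, 2.9]
finger_gap: 0.169
finger_force: 40.1
```

```bash
python3 pk.py 0.35
```

```text
t 33.48 cradle [-10.5 130.6 211.4] toolz in cradle [ 0.432 -0.003 -0.902] tooly [0.902 0.    0.432] gap 0.169 F [ 0.7 -3.6  2.9] q [ 0.5   0.44 -0.31  2.11 -0.46  0.75  2.13]
to peg [  1.34698753   0.81658952 -10.77398756] F tool [0. 0. 0.]
```

arm_command --travel '[[0,-5.1,1.6],[0,-5.1,1.7],[0,-5.1,1.8],[0,-5.0,2.0],[0,-2.5,1.0],[0,-2.5,1.1],[0,-2.5,1.1],[0,-2.4,1.1],[0,-1.5,0],[0,0,0]]' --twist '[[-2.1,0,0],[-2.1,0,0],[-2.2,0,0],[-2.1,0,0],[-1.1,0,0],[-1.1,0,0],[-1.1,0,0],[-1,0,0],[0,0,0],[0,0,0]]' --gripper '[0.1,0.1,0.1,0.1,0.1,0.1,0.1,0.1,0.1,0.1]'

```text
t: 34.72
tool_pos: [0.4807, -0.0731, 0.1858]
eef_rot: [2.47, 0.001, 3.122]
force: [2.3, -1.3, 14.4]
finger_gap: 0.165
finger_force: 41.9
```

```bash
python3 pk.py 0
python3 - <<'E'
from h import *
for n in("scene","top"):
  env.camera(n);r=env.cut_out("pot_rim",n)[0];ys,xs=np.nonzero(r["region"]);print(xs.min(),xs.max(),ys.min(),ys.max())
E
```

```text
t 34.73 cradle [-29.8 130.7 185.8] toolz in cradle [ 0.622 -0.    -0.783] tooly [0.783 0.001 0.622] gap 0.165 F [-1.3 -2.3 14.4] q [ 0.69  0.58 -0.39  2.08 -0.59  0.83  2.36]
to peg [  1.30806081   0.15355501 -11.2825625 ] F tool [0. 0. 0.]
158 195 198 246
233 316 142 258
```

arm_command --travel '[[0,1,0],[0,0,0],[0,0,0],[0,0,0],[0,0,-20],[0,0,-30],[0,0,-30],[0,0,-30],[0,0,0],[0,0,0],[0,0,0],[0,0,0],[0,0,0],[-27,-14.5,-10],[-27,-14.5,-9],[-27,-14.5,-9],[0,0,0],[0,0,0]]' --twist '[[0,0,0],[0,0,0],[0,0,0],[0,0,0],[0,0,0],[0,0,0],[0,0,0],[0,0,0],[7.7,0,0],[7.7,0,0],[7.7,0,0],[7.7,0,0],[7.7,0,0],[0,0,0],[0,0,0],[0,0,0],[0,0,0],[0,0,0]]' --gripper '[0.1,0.4,0.4,0.4,0.4,0.5,0.5,0.5,0.5,0.5,0.5,0.5,0.5,0.5,0.5,0.5,0.5,0.5]'

```text
t: 37.17
tool_pos: [0.5578, -0.1859, 0.2988]
eef_rot: [-3.139, -0.002, 3.121]
force: [-0.6, 0.4, 0.3]
finger_gap: 0.5
finger_force: 0.0
```

Run:
```python
from st import *
q,R=st(); c=env.calibration("wrist")
im=env.camera("wrist"); r=env.cut_out("lock_grip","wrist")
for k in r[:2]:
    ys,xs=np.nonzero(k["region"]);print(k["confidence"],k["pixel"],xs.min(),xs.max(),ys.min(),ys.max())
C=np.array([[np.cos(A),np.sin(A),0],[-np.sin(A),np.cos(A),0],[0,0,1]])
for x in(-140,):print("pred top centre",proj(c,(np.array([[x,50,138]])/1000)@C+[*P,0]))
m=(im[...,0]>175)&r[0]["region"]; ys,xs=np.nonzero(m); print("bright",np.median(xs),np.median(ys))
for n in("scene","top"):
  env.camera(n);r=env.cut_out("pot_rim",n)[0];ys,xs=np.nonzero(r["region"]);print(round(r["confidence"],2),xs.min(),xs.max(),ys.min(),ys.max())
  for l in env.cut_out("lock_grip",n)[:1]:print(n,"lock",l["confidence"],l["pixel"])
```

```text
t 37.17 cradle [-140.9   51.2  298.8] toolz in cradle [-0.002  0.002 -1.   ] tooly [ 1.     0.001 -0.002] gap 0.5 F [0.4 0.6 0.3] q [ 0.31  0.37 -0.12  1.84  0.06  0.94  1.72]
0.71 [300.0, 176.4] 268 342 155 202
0.54 [408.5, 215.7] 258 537 64 342
pred top centre [[284.00415073 191.59928443]]
bright 285.0 194.0
0.74 319 343 309 331
scene lock 0.85 [233.9, 211.1]Traceback (most recent call last):
  File "<stdin>", line 10, in <module>
IndexError: list index out of range
```

arm_command --travel '[[-1,0.5,40],[0,0,40],[0,0,40],[0,0,40],[0,0,22],[0,0,0],[0,0,0],[0,0,0],[0,0,0]]' --twist '[[0,0,0],[0,0,0],[0,0,0],[0,0,0],[0,0,0],[0,0,0],[0,0,0],[0,0,0],[0,0,0]]' --gripper '[0.5,0.5,0.5,0.5,0.5,0.5,0.15,0.15,0.15]' --newtons 30

```text
t: 38.65
tool_pos: [0.5605, -0.1851, 0.1188]
eef_rot: [-3.14, 0.002, 3.122]
force: [0.2, 5.2, 2.6]
finger_gap: 0.227
finger_force: 32.2
```

arm_command --travel '[[-8,0,0],[-8,0,0],[-8,0,0],[-8,0,0],[-8,0,0],[-8,0,0],[-8,0,0],[0,0,0]]' --twist '[[0,0,0],[0,0,0],[0,0,0],[0,0,0],[0,0,0],[0,0,0],[0,0,0],[0,0,0]]' --gripper '[0.15,0.15,0.15,0.15,0.15,0.15,0.15,0.15]'

```text
t: 39.65
tool_pos: [0.6172, -0.1861, 0.1188]
eef_rot: [-3.14, 0.003, 3.123]
force: [0.9, 5.8, 2.3]
finger_gap: 0.226
finger_force: 32.2
```

arm_command --travel '[[-3,0,0],[-3,0,0],[-3,0,0],[0,0,0]]' --twist '[[0,0,0],[0,0,0],[0,0,0],[0,0,0]]' --gripper '[0.15,0.15,0.15,0.15]'

```text
t: 40.15
tool_pos: [0.6209, -0.1862, 0.1187]
eef_rot: [-3.14, -0.007, 3.122]
force: [-14.9, 7.3, 15.5]
finger_gap: 0.228
finger_force: 34.0
```

arm_command --travel '[[4,0,0],[0,0,0],[0,0,0],[0,0,0],[0,0,-40],[0,0,-50],[0,0,-50],[0,0,-50],[40,-30,0],[40,-30,0],[40,-30,0],[40,-30,0],[0,0,0],[0,0,0]]' --twist '[[0,0,0],[0,0,0],[0,0,0],[0,0,0],[0,0,0],[0,0,0],[0,0,0],[0,0,0],[0,0,0],[0,0,0],[0,0,0],[0,0,0],[0,0,0],[0,0,0]]' --gripper '[0.15,0.5,0.5,0.5,0.5,0.5,0.5,0.5,0.5,0.5,0.5,0.5,0.5,0.5]'

```text
t: 41.9
tool_pos: [0.4589, -0.3037, 0.308]
eef_rot: [-3.139, 0.001, 3.121]
force: [-0.1, 0.1, -0.1]
finger_gap: 0.503
finger_force: 0.0
```

Run:
```python
from st import *
q,R=st()
C=np.array([[np.cos(A),np.sin(A)],[-np.sin(A),np.cos(A)]])
for n in("scene","top"):
  env.camera(n);c=env.calibration(n)
  for th in("lock_grip","pot_rim","stopper1"):
    for r in env.cut_out(th,n):
      ys,xs=np.nonzero(r["region"]); w=plane(c,[r["pixel"]],.026)[0]
      print(n,th,round(r["confidence"],2),np.round(r["pixel"]),xs.min(),xs.max(),ys.min(),ys.max(),np.round(C@(w[:2]-P),3) if th=="stopper1" else "")
```

```text
t 41.9 cradle [-260.8  147.7  308. ] toolz in cradle [-0.003 -0.001 -1.   ] tooly [ 1.     0.    -0.003] gap 0.503 F [ 0.1  0.1 -0.1] q [ 0.55  0.31 -0.09  1.91  0.04  0.92  1.99]
scene lock_grip 0.91 [226. 238.] 208 247 212 255 
scene lock_grip 0.29 [316. 178.] 300 329 156 206 
scene pot_rim 0.74 [272. 245.] 191 343 152 310 
scene pot_rim 0.59 [293. 237.] 245 343 152 296 
scene stopper1 0.86 [366. 285.] 356 374 273 295 [0.153 0.038]
scene stopper1 0.69 [223. 240.] 209 247 212 254 [-0.15   0.007]
scene stopper1 0.65 [187. 314.] 180 199 303 324 [-0.126 -0.163]
scene stopper1 0.65 [348. 212.] 342 353 203 222 [0.057 0.189]
scene stopper1 0.56 [370. 310.] 362 380 301 322 [ 0.175 -0.008]
scene stopper1 0.53 [332. 318.] 319 343 309 331 [ 0.117 -0.052]
top lock_grip 0.91 [333. 188.] 310 346 177 200 
top lock_grip 0.75 [194. 166.] 186 204 158 174 
top lock_grip 0.4 [290. 191.] 232 350 135 258 
top pot_rim 0.66 [270. 184.] 233 316 143 258 
top stopper1 0.69 [331. 131.] 323 338 120 138 [-0.123 -0.156]
top stopper1 0.62 [192. 190.] 183 199 180 197 [ 0.177 -0.004]
top stopper1 0.61 [220. 168.] 210 229 159 176 [ 0.119 -0.058]
top stopper1 0.55 [240. 280.] 233 250 273 289 [0.059 0.185]
top stopper1 0.54 [199. 210.] 194 209 202 218 [0.158 0.039]
top stopper1 0.48 [199. 166.] 185 205 157 175 [ 0.166 -0.06 ]
```

```bash
python3 -c "
from bench import env
print(env.job_done())"
```

```text
the job is handed in; nothing more can be done
None
```

I handed the job in at 41.9 s; `env.job_done()` gave no verdict. My last measurements put all four stoppers in the tray, the pot upright and the lock home, and I kept the arm clear of the bystanders but did not re-measure them at the end.

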